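# Try the backed-off clamp knob and flag it

## Robot

A 6-joint arm with a two-finger parallel gripper is mounted at the origin on a cart in front of the work surface, level with it; the furniture and walls round the work are solid. World frame = base frame: x ahead of the robot, y to its left, z up, the work surface at z = 0. Lengths are in m, angles in rad, forces in N, time in s.
With the tool pointing down it reaches from about 0.375 to 0.925 m from the base axis. Payload 5.7 kg.
Tool frame: the origin (TCP) lies midway between the tips of the shut fingers; the grasp point (between the pads) lies 19 mm behind it; z points along the fingers, y is the direction in which the jaws open and shut (so a half turn about z gives the same grasp; the last joint's range is limited). The gripper opens to 88 mm and grips with 3 to 60 N. Pads are 20 mm wide; open, the fingers measure 115 mm over their backs; the gripper's body (75 mm by 178 mm) begins 61 mm behind the grasp point.
Start: joints at [1.067, 0.359, 1.51, -0, 1.272, -0.115], TCP at [0.227, 0.555, 0.223] pointing down, gripper open.
Joint ranges: [-2.97, 2.97], [-1.01, 2.36], [0.21, 2.38], [-0.96, 4.11], [0.2, 2.71], [-2.98, 2.98]. Speed limits (rad/s): [2.39, 2.39, 3.14, 3.14, 3.14, 3.14].

## Interface

Orientations are given as [roll, pitch, yaw] about the fixed x, y, z axes, in that order (R = Rz(yaw) Ry(pitch) Rx(roll)).
In Python, from rig import * gives the robot as it stands.
- The arm moves only by the shell command python3 -m handwheel 'ROWS' [FORCE]. ROWS is JSON, a list that holds one entry, the list of rows, each a list of 7 numbers: the shift along the tool's x, y, z each as a share of 20 mm, from -1 to 1, then the turn, a rotation vector about the tool's x, y, z each as a share of 0.15 rad, from -1 to 1, then the opening, from 0 (shut) to 1 (fully open). In form: [[[x, y, z, wx, wy, wz, jaw], ...]]. A call has exactly 8 rows; each row shifts and turns the pose as measured when the row begins, along the tool's axes as they then stand; what a row does not reach is not made up. A row lasts 1/10 s, in which the tool goes at most 50 mm and 8.59 degrees, less where a joint would pass 70% of its speed; a pose out of reach is approached as far as the arm can. A call with a number of a shift or a turn outside -1 to 1 is refused whole. A call with a gripper value outside its range is refused whole. The fingers move at their own pace and stop on an object; FORCE is the grip in N (left out, the last holds). Time passes only in rows, so rows that do not move let the fingers close, or fill a call up. It gives the time, the measured TCP pose, the force and the opening at its end, in the units of the state.
- observe(): the state, without advancing time (a new reading comes with each control period).
- grab_frame(name): name is "side" or "top"; returns a dict with "img" (400x640x3 uint8, red, green, blue), "z_map" (400x640 float32, m along the optical axis (not along the pixel's ray), 0 where there is no reading), "fx", "fy", "cx", "cy" (pixels), "R" (3x3) and "t" (3): a world point X has camera coordinates R X + t. Camera axes: x right, y down, z forward; pixel columns grow to the right and rows downward; lengths in m; the calibration is good to about 2 mm. A picture is of the moment at which its call begins.
- close_job(): hands the job in, once; it reports no verdict.
The state is a dict: "clock": time; "joint_positions": joint angles; "qd": joint speeds; "joint_torque": joint torques, N m; "position": TCP position; "ee_rot": TCP orientation; "force": force on the tool from outside, world axes, zero at the start; "torque": the same for the moment, N m; "gripper_width": finger opening in m.
Only numpy, scipy, OpenCV 4.12 (cv2) and the standard library are available. Lean on these libraries where they do the work, as an engineer would, in place of code of your own. Each camera call takes 0.05 s, during which the arm holds its last target.

## Task

Three clamps with black bar knobs stand on the gluing jig; one knob has backed off, so its white line no longer meets the line on its clamp plate. Try that knob clockwise: it breaks away easily, so turn it until it stops home and the white lines meet, and only then stand the orange marker upright on the yellow disc of that clamp to flag it as found loose. Do not turn the two tight knobs.

Things in the scene. Friction and masses are not known exactly. Their poses are not given: they have to be found in the camera images.
- clamp_a: dark steel clamp plate (80 x 56 mm, top at z = 18 mm), one of three alike fixed on the jig board. Origin on the knob's axis, level with the board's top, 23 mm above the bench; z up. A white line runs on the plate from the knob along -x. Its yellow disc (70 mm across, painted on the board) is centred at x = -80 mm, y = 0, z = 0
- clamp_b: clamp plate B: same as clamp_a in shape, origin, axes and yellow disc
- clamp_c: clamp plate C: same as clamp_a in shape, origin, axes and yellow disc
- knob_a (a joint): black bar knob on clamp_a's z axis, rad, growing clockwise from above. 0 = home at a firm stop: bar along the clamp's x, its white line (-x half) meeting the plate's. Negative = backed off, to -1.4. Bar 42 x 14 mm, z = 30 to 60 mm in the clamp frame, over a 42 mm disc; grip the flat sides at z = 52 mm. A loose knob breaks away at 0.1 N m and stays as left, a tight one holds to 1.5
- knob_b (a joint): bar knob of clamp_b, same as knob_a in shape, sense and values, on its own clamp's z axis
- knob_c (a joint): bar knob of clamp_c, same as knob_a in shape, sense and values, on its own clamp's z axis
- flag_marker: loose orange marker, 52 mm high, 60 g: round foot 36 mm across, flaring up to z = 14 mm, then a round upright stem 18 mm across with a white band. Origin at the centre of its underside, z up the stem. It starts upright on the bare bench, right of the jig, beyond the open clear lid (140 mm high) of the blue parts case; grip the stem about 36 mm up
Things that resemble listed ones, but are neither listed nor needed, are in the scene too. Several things look just like the flag_marker: the one meant starts farthest to the robot's left.

How it is judged:
By the outcome, as a careful person would: the job done as asked, in the order asked, and still so for the second after the job is handed in, with the robot touching nothing.
It also fails if it takes over 45 s, if anything falls off the work surface, if the arm or the gripper's body presses on something with over 40 N, if the wrist force passes 120 N, or if a joint passes its speed limit or range.

## Working session

There is one attempt and no reset: what is moved stays moved. The work goes in short steps, Python scripts to look and compute and a shell command to move; the robot and the scene stay as the last step left them, time stands still between calls to the robot, and variables do not carry over. Pictures are saved under pics/ and viewed, and the job is handed in when it is done.

```bash
mkdir -p pics; ls
cat > h.py <<'E'
from rig import *
import numpy as np, cv2, pickle
def snap(n):
    f=grab_frame(n); pickle.dump(f,open(n+'.pkl','wb')); return f
def load(n): return pickle.load(open(n+'.pkl','rb'))
def px(f,u,v,z=None):
    R=np.array(f['R']);t=np.array(f['t'])
    d=np.array([(u-f['cx'])/f['fx'],(v-f['cy'])/f['fy'],1.])
    o=-R.T@t; r=R.T@d
    if z is None:
        return o+r*f['z_map'][int(round(v)),int(round(u))]
    return o+r*((z-o[2])/r[2])
def save(img,name,crop=None,s=1):
    if crop: x0,y0,x1,y1=crop; img=img[y0:y1,x0:x1]
    img=cv2.resize(img,None,fx=s,fy=s,interpolation=cv2.INTER_CUBIC)
    cv2.imwrite('pics/'+name+'.png',img[:,:,::-1])
E
python3 - <<'E'
from h import *
for n in('top','side'):
    f=snap(n); save(f['img'],n+'0'); print(n,f['R'],f['t'],f['fx'])
print(observe())
E
```

```text
pics
top [[ 0.00903133 -0.9998262  -0.01630986]
 [-0.98509897 -0.00609447 -0.17188039]
 [ 0.17175112  0.01761914 -0.9849828 ]] [0.17667027 0.58441025 0.92750684] 418.131819493709
side [[ 0.87256548 -0.48846499 -0.00560649]
 [-0.31434509 -0.55266874 -0.77184482]
 [ 0.37392064  0.67524752 -0.63578624]] [-0.40981128  0.34632165  0.71490729] 390.8917323292304
{'clock': 0.1, 'joint_positions': array([ 1.06688292e+00,  3.59436281e-01,  1.51129742e+00, -6.89187352e-06,
        1.27248614e+00, -1.15089727e-01]), 'qd': array([ 0.00076371, -0.00294602, -0.00391659,  0.0025393 ,  0.00117968,
        0.00012456]), 'joint_torque': array([ 7.59986560e-04, -5.16356027e+01, -2.71407151e+01,  6.77377498e-02,
        2.74451030e-02, -5.15028557e-05]), 'position': array([0.22717023, 0.55467938, 0.22190187]), 'ee_rot': array([-3.13997547e+00, -1.80319285e-04,  2.75277085e+00]), 'force': array([ 0.63011826,  0.10231488, -0.20772075]), 'torque': array([-0.01468319,  0.01685275,  0.00036821]), 'gripper_width': 0.08801364072036359}
```

View pics/top0.png

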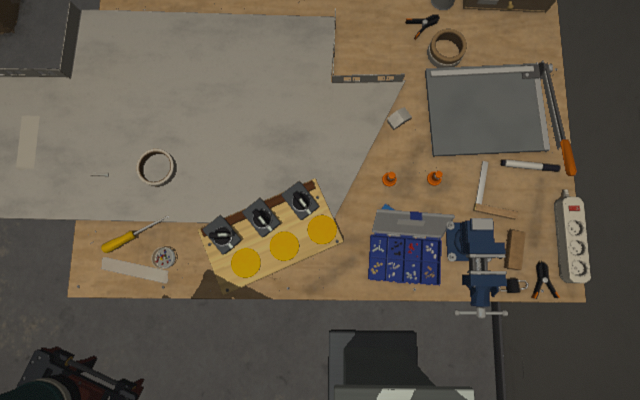

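View pics/side0.png

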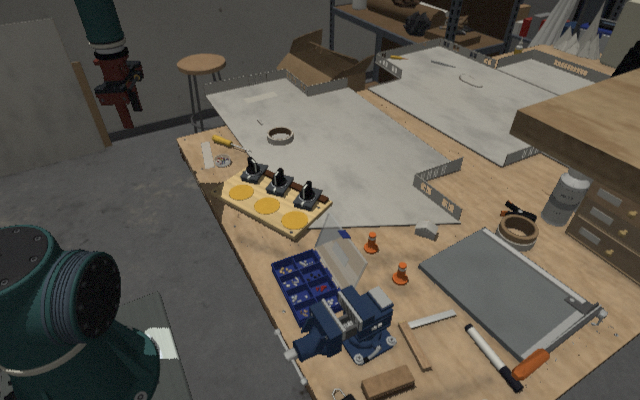

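The top view shows the clamps' knobs at about (221,235), (262,216) and (301,201). There are two orange markers, at (390,179) and (435,178). Image left is the robot's left, so (390,179) is the one meant. I'll enlarge both areas.

Run:
```python
from h import *
f=load('top'); save(f['img'],'top_cl',(195,170,355,290),5); save(f['img'],'top_mk',(360,150,460,225),7)
g=load('side'); save(g['img'],'side_cl',(215,145,340,240),6)
for p in [(221,235),(262,216),(301,201),(390,179),(435,178)]: print(p,px(f,*p))
for p in [(246,263),(284,246),(322,229)]: print(p,px(f,*p),px(f,*p,z=.023))
```

```text
(221, 235) [0.48926751 0.41312146 0.08479732]
(262, 216) [0.53345556 0.3236974  0.07880112]
(301, 201) [0.5678112  0.23561061 0.08268866]
(390, 179) [0.6281774  0.02823389 0.04505254]
(435, 178) [ 0.63333903 -0.08052406  0.03535674]
(246, 263) [0.42876529 0.36687786 0.0239698 ] [0.42877892 0.36707614 0.023     ]
(284, 246) [0.46928643 0.27834753 0.02386386] [0.46933383 0.27844712 0.023     ]
(322, 229) [0.51014681 0.18879073 0.02497019] [0.51033618 0.18884025 0.023     ]
```

View pics/top_cl.png

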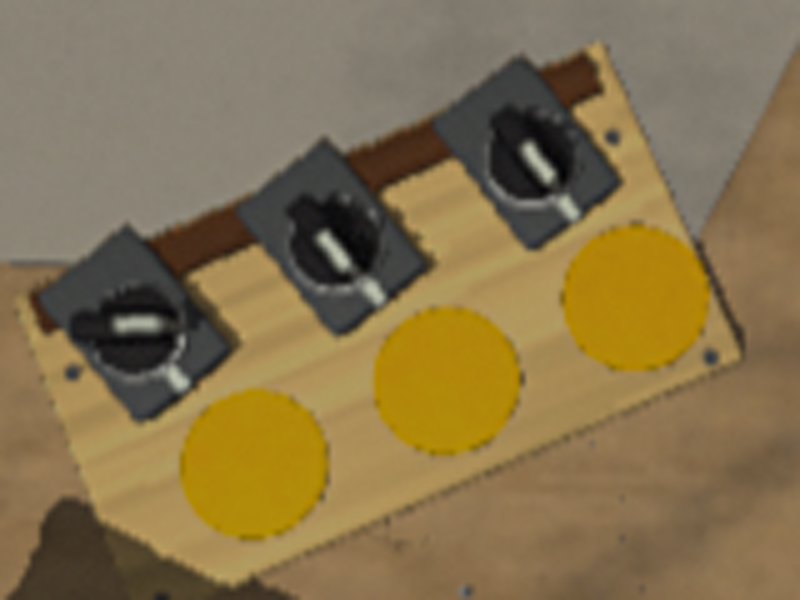

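View pics/top_mk.png

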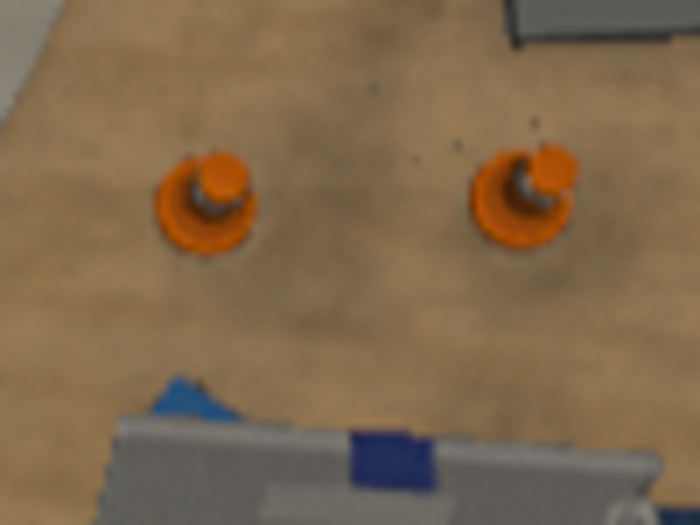

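View pics/side_cl.png

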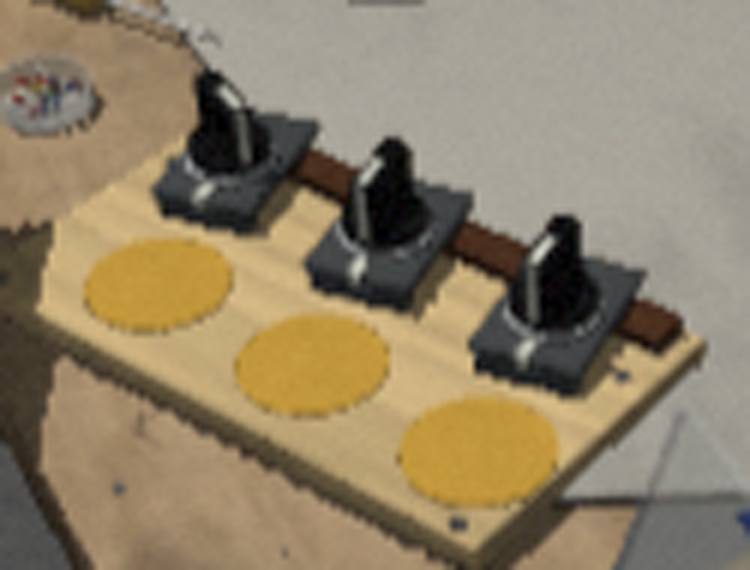

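The left clamp, with its knob at (221,235), is the loose one. Its bar line points nearly sideways while its plate line runs down-right, and on the other two the lines meet. Its disc is at (246,263). Of the two markers, the left one at (390,179) fits the description. Next I'll work out the poses.

Run:
```python
from h import *
f=load('top')
img=f['img'].astype(int)
P=[(40,290),(125,228),(238,345),(145,420)]
W=[px(f,195+a/5-.4,170+b/5-.4,z=.041) for a,b in P]; print(np.round(W,4)); c=np.mean(W,0); print('plate c',c)
e=W[2]-W[1]; print(np.linalg.norm(e),np.degrees(np.arctan2(e[1],e[0])), np.linalg.norm(W[1]-W[0]))
e=W[3]-W[0]; print(np.degrees(np.arctan2(e[1],e[0])))
# yellow discs
m=((img[:,:,0]>150)&(img[:,:,1]>100)&(img[:,:,2]<40)).astype(np.uint8)
n,l,s,ce=cv2.connectedComponentsWithStats(m)
D=[px(f,*ce[i],z=.023) for i in range(1,n) if s[i,4]>300]; print(D)
# other clamps plate centres
for P in ([(240,208),(325,140),(433,262),(342,335)],[(437,125),(522,57),(622,182),(533,248)]):
    W=[px(f,195+a/5-.4,170+b/5-.4,z=.041) for a,b in P];print(np.mean(W,0)); e=W[2]-W[1];print(np.degrees(np.arctan2(e[1],e[0])))
# knob top points by depth
pts=np.array([px(f,u,v) for v in range(222,256) for u in range(203,245) if f['z_map'][v,u]>0])
t=pts[(pts[:,2]>.072)&(pts[:,2]<.10)]; print(len(t),t.mean(0))
r=cv2.minAreaRect(t[:,:2].astype(np.float32)*1000); print(r)
u,s_,vt=np.linalg.svd(t[:,:2]-t[:,:2].mean(0)); print(vt[0],np.degrees(np.arctan2(vt[0,1],vt[0,0])))
# white line bar ends (115,323)-(165,323)
a=px(f,195+115/5-.4,170+323/5-.4,z=.083);b=px(f,195+165/5-.4,170+323/5-.4,z=.083);print(a,b)
a=px(f,195+75/5-.4,170+325/5-.4,z=.083);print('bar left end',a)
# marker top
for p in [(360+225/7-.4,150+178/7-.4),(360+552/7-.4,150+168/7-.4)]: print('top',px(f,*p,z=.052))
for p in [(360+206/7-.4,150+205/7-.4),(360+520/7-.4,150+200/7-.4)]: print('foot',px(f,*p,z=.007))
g=load('side')
for p in [(373,238),(402,268)]: print('side',px(g,*p))
```

```text
[[0.5098 0.4692 0.041 ]
 [0.5394 0.4306 0.041 ]
 [0.4847 0.3747 0.041 ]
 [0.4496 0.4165 0.041 ]]
plate c [0.49590882 0.42273309 0.041     ]
0.07823004727052847 -134.35774756858848 0.04865346972979275
-138.80757296791109
[array([0.50994297, 0.18970604, 0.023     ]), array([0.46988182, 0.27893179, 0.023     ]), array([0.43029476, 0.36883096, 0.023     ])]
[0.53642106 0.3311041  0.041     ]
-137.50976493588948
[0.57675285 0.24059147 0.041     ]
-141.08767606229722
121 [0.49086929 0.41845713 0.08306648]
((491.6127624511719, 420.33013916015625), (13.782334327697754, 42.153404235839844), 0.7051545977592468)
[-0.04070461  0.99917122] 92.33284688599726
[0.49114383 0.42135085 0.083     ] [0.49131637 0.39884082 0.083     ]
bar left end [0.49010947 0.43932062 0.083     ]
top [0.63625344 0.02493608 0.052     ]
top [ 0.64028232 -0.08486819  0.052     ]
foot [0.63680688 0.0253066  0.007     ]
foot [ 0.63920588 -0.08483842  0.007     ]
side [0.63495339 0.01780052 0.04774523]
side [ 0.63327065 -0.09210609  0.05285931]
```

```bash
cat >> h.py <<'E'
from scipy.spatial.transform import Rotation as Ro
def Rt(): return Ro.from_euler('xyz',observe()['ee_rot'])
def need(xyz,yawdeg):
    o=observe(); R=Rt(); T=Ro.from_euler('xyz',[np.pi,0,np.radians(yawdeg)])
    d=R.inv().apply(np.array(xyz)-o['position'])/.02
    w=(R.inv()*T).as_rotvec()/.15
    print('clock',round(o['clock'],2),'pos',np.round(o['position'],4),'yaw',round(np.degrees(o['ee_rot'][2]),1),'F',np.round(o['force'],1),'Tz',round(o['torque'][2],3),'w',round(o['gripper_width'],4),'q6',round(o['joint_positions'][5],2))
    print('units shift(now frame)',np.round(d,2),'turn',np.round(w,2)); return d,w
def perrow(xyz,yawdeg,n):
    d,w=need(xyz,yawdeg); D=Rt().apply(d)
    for i in range(n):
        F=Rt()*Ro.from_rotvec(w*.15*i/n); print(np.round(F.inv().apply(D)/n,2),np.round(w/n,2))
E
python3 - <<'E'
from h import *
perrow([.4916,.4203,.222],90.7,8)
f=load('top')
for p in [(377,210),(453,215)]: print('lid top',px(f,*p,z=.14),px(f,*p))
g=load('side'); save(g['img'],'side_lid',(265,190,425,330),5)
E
```

```text
clock 0.1 pos [0.2272 0.5547 0.2219] yaw 157.7 F [ 0.6  0.1 -0.2] Tz 0.0 w 0.088 q6 -0.12
units shift(now frame) [-1.478e+01 -1.210e+00 -1.000e-02] turn [-0.01  0.01  7.8 ]
[-1.85 -0.15 -0.  ] [-0.    0.    0.97]
[-1.85  0.12 -0.  ] [-0.    0.    0.97]
[-1.81  0.39 -0.  ] [-0.    0.    0.97]
[-1.74  0.65 -0.  ] [-0.    0.    0.97]
[-1.62  0.89 -0.  ] [-0.    0.    0.97]
[-1.48  1.12 -0.  ] [-0.    0.    0.97]
[-1.3   1.32 -0.  ] [-0.    0.    0.97]
[-1.09  1.5  -0.  ] [-0.    0.    0.97]
lid top [0.54017502 0.07006124 0.14      ] [0.54139603 0.06914771 0.13145955]
lid top [ 0.53063082 -0.0893021   0.14      ] [ 0.53173111 -0.09170702  0.13166976]
```

View pics/side_lid.png

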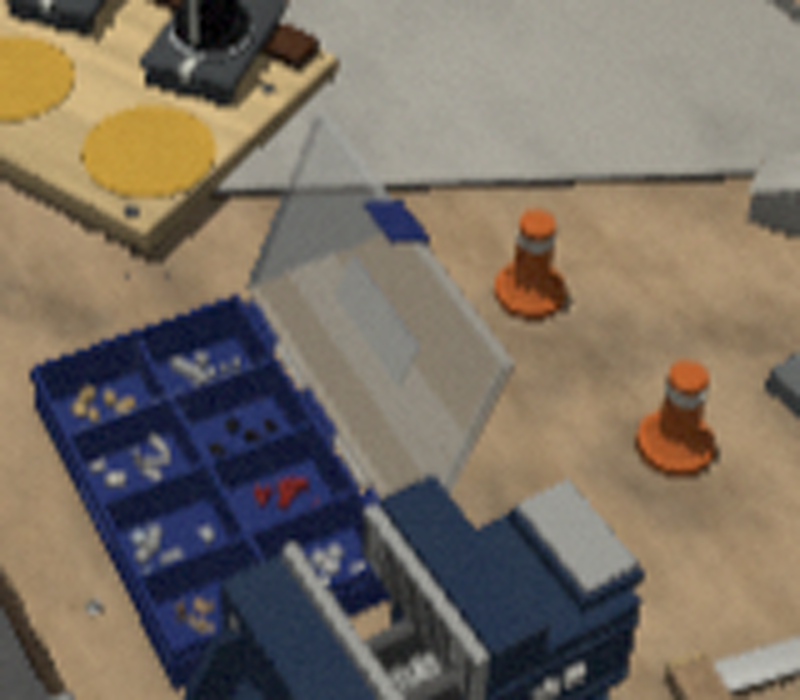

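The left marker is clear and upright, and the lid's top edge is at x≈0.54, about 95 mm short of it. Moving towards the loose knob.

```bash
python3 -m handwheel '[[[-1,0,0,0,0,0.97,1],[-1,0.1,0,0,0,0.97,1],[-1,0.3,0,0,0,0.97,1],[-1,0.5,0,0,0,0.97,1],[-1,0.7,0,0,0,0.97,1],[-1,0.9,0,0,0,0.97,1],[-1,1,0,0,0,0.97,0.6],[-0.8,1,0,0,0,0.97,0.6]]]'; python3 -c "
from h import *
perrow([.4916,.4203,.140],90.7,8)"
```

```text
clock: 0.9
position: [0.3989, 0.4727, 0.2177]
ee_rot: [-3.135, 0.007, 1.556]
force: [-0.1, 0.7, -0.1]
gripper_width: 0.0751
clock 0.9 pos [0.3989 0.4727 0.2177] yaw 89.1 F [-0.1  0.7 -0.1] Tz -0.021 w 0.0751 q6 0.77
units shift(now frame) [-2.52  4.7   3.87] turn [-0.05  0.05 -0.18]
[-0.32  0.59  0.48] [-0.01  0.01 -0.02]
[-0.32  0.59  0.48] [-0.01  0.01 -0.02]
[-0.32  0.58  0.48] [-0.01  0.01 -0.02]
[-0.32  0.58  0.48] [-0.01  0.01 -0.02]
[-0.32  0.58  0.48] [-0.01  0.01 -0.02]
[-0.33  0.58  0.48] [-0.01  0.01 -0.02]
[-0.33  0.58  0.48] [-0.01  0.01 -0.02]
[-0.33  0.58  0.49] [-0.01  0.01 -0.02]
```

```bash
python3 -m handwheel '[[[-0.35,0.65,0.5,0,0,0,0.5],[-0.35,0.65,0.5,0,0,0,0.5],[-0.35,0.65,0.5,0,0,0,0.5],[-0.35,0.65,0.5,0,0,0,0.5],[-0.35,0.65,0.5,0,0,0,0.5],[-0.35,0.65,0.5,0,0,-0.05,0.5],[-0.35,0.65,0.5,0,0,-0.05,0.5],[-0.1,0.1,0.3,0,0,-0.05,0.5]]]'; python3 -c "
from h import *
need([.4916,.4203,.058],90.7)
f=snap('top'); save(f['img'],'top1',(180,170,340,290),5)"
```

```text
clock: 1.7
position: [0.4965, 0.4152, 0.132]
ee_rot: [-3.131, 0.009, 1.589]
force: [-0.8, 0.5, 0.2]
gripper_width: 0.0443
clock 1.7 pos [0.4965 0.4152 0.132 ] yaw 91.1 F [-0.8  0.5  0.2] Tz -0.009 w 0.0443 q6 0.57
units shift(now frame) [ 0.29 -0.2   3.7 ] turn [-0.07  0.06  0.04]
```

View pics/top1.png

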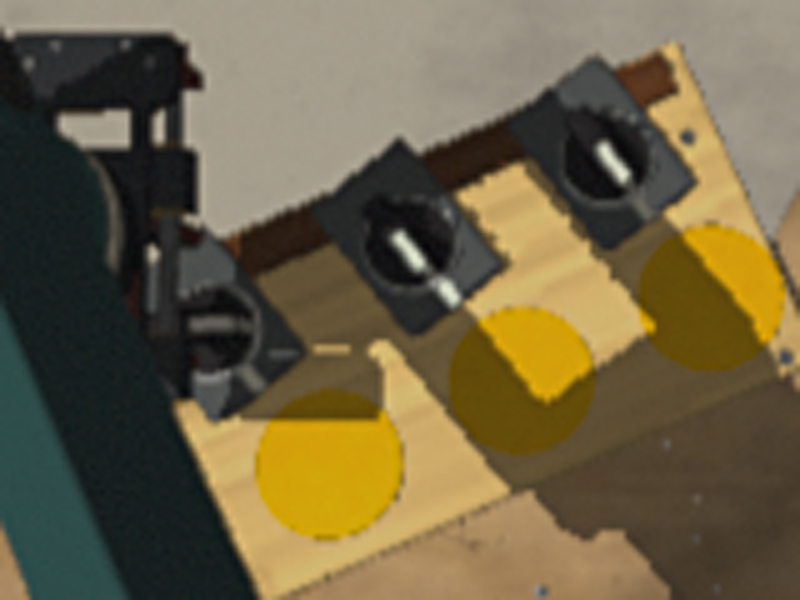

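The gripper is over the knob at crop (215,330), with its jaws across the bar, and the neighbouring knobs are clear. Descending.

```bash
python3 -m handwheel '[[[0.15,-0.1,0.3,-0.03,0.03,0,0.5],[0.1,-0.1,0.6,-0.02,0.02,0,0.5],[0,0,0.6,0,0,0,0.5],[0,0,0.6,0,0,0,0.5],[0,0,0.6,0,0,0,0.5],[0,0,0.4,0,0,0,0.5],[0,0,0.3,0,0,0,0.5],[0,0,0,0,0,0,0.5]]]' 15; python3 -c "
from h import *
need([.4916,.4203,.058],90.7)
f=snap('side'); save(f['img'],'side2',(205,120,345,225),5)"
```

```text
clock: 2.55
position: [0.4879, 0.4217, 0.058]
ee_rot: [-3.136, 0.001, 1.593]
force: [-0.4, -1.0, -0.3]
gripper_width: 0.0441
clock 2.55 pos [0.4879 0.4217 0.058 ] yaw 91.3 F [-0.4 -1.  -0.3] Tz 0.003 w 0.0441 q6 0.58
units shift(now frame) [-0.07  0.18 -0.  ] turn [-0.04  0.01  0.06]
```

View pics/side2.png

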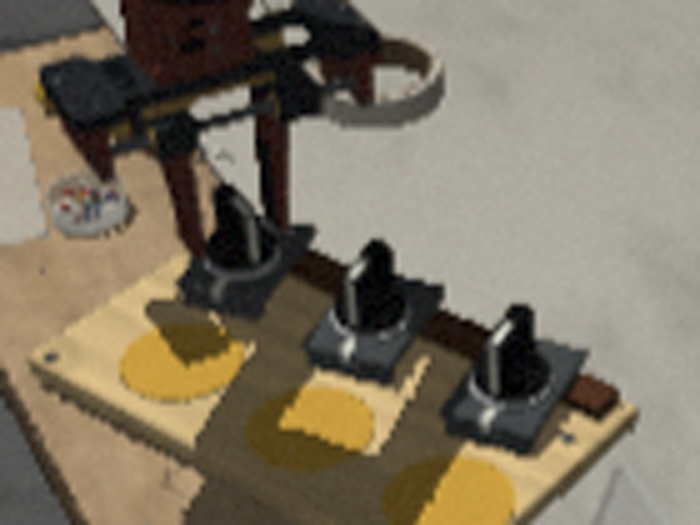

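The fingers stand either side of the bar at crop (235,220). Closing.

```bash
python3 -m handwheel '[[[-0.07,0.18,0,0,0,0,0.5],[0,0,0,0,0,0,0.35],[0,0,0,0,0,0,0],[0,0,0,0,0,0,0],[0,0,0,0,0,0,0],[0,0,0,0,0,0,0],[0,0,0,0,0,0,0],[0,0,0,0,0,0,0]]]' 15; python3 -c "
from h import *
need([.4916,.4203,.058],90.7)"
```

```text
clock: 3.4
position: [0.4905, 0.421, 0.0602]
ee_rot: [-3.134, -0.001, 1.592]
force: [-0.8, -0.2, -0.8]
gripper_width: 0.014
clock 3.4 pos [0.4905 0.421  0.0602] yaw 91.2 F [-0.8 -0.2 -0.8] Tz 0.033 w 0.014 q6 0.58
units shift(now frame) [-0.04  0.06  0.11] turn [-0.05 -0.01  0.06]
```

```bash
python3 -m handwheel '[[[0,0,0,0,0,0.6,0],[0,0,0,0,0,0.6,0],[0,0,0,0,0,0.6,0],[0,0,0,0,0,0.6,0],[0,0,0,0,0,0.6,0],[0,0,0,0,0,0.6,0],[0,0,0,0,0,0.6,0],[0,0,0,0,0,0.6,0]]]' 30; python3 -c "
from h import *
need([.4916,.4203,.058],41)"
```

```text
clock: 4.2
position: [0.4903, 0.4211, 0.0602]
ee_rot: [-3.135, 0.005, 0.845]
force: [-0.9, 0.5, -0.1]
gripper_width: 0.0139
clock 4.2 pos [0.4903 0.4211 0.0602] yaw 48.4 F [-0.9  0.5 -0.1] Tz 0.061 w 0.0139 q6 1.32
units shift(now frame) [0.01 0.08 0.11] turn [-0.04  0.04  0.86]
```

```bash
python3 -m handwheel '[[[0,0,0,0,0,0.2,0],[0,0,0,0,0,0.2,0],[0,0,0,0,0,0.2,0],[0,0,0,0,0,0.2,0],[0,0,0,0,0,0.15,0],[0,0,0,0,0,0.15,0],[0,0,0,0,0,0.15,0],[0,0,0,0,0,0.15,0]]]' 30; python3 -c "
from h import *
need([.4916,.4203,.058],40)"
```

```text
clock: 5.0
position: [0.49, 0.421, 0.0603]
ee_rot: [-3.137, 0.007, 0.626]
force: [-1.2, 0.7, -0.1]
gripper_width: 0.0149
clock 5.0 pos [0.49   0.421  0.0603] yaw 35.9 F [-1.2  0.7 -0.1] Tz 0.878 w 0.0149 q6 1.54
units shift(now frame) [0.04 0.07 0.11] turn [-0.03  0.04 -0.48]
```

The torque rose to 0.88 N m, so the knob is at its stop. Opening and raising to look.

```bash
python3 -m handwheel '[[[0,0,0,0,0,0,0.5],[0,0,0,0,0,0,0.5],[0,0,0,0,0,0,0.5],[0,0,0,0,0,0,0.5],[0,0,-0.5,0,0,0,0.5],[0,0,-1,0,0,0,0.5],[0,0,-1,0,0,0,0.5],[0,0,-1,0,0,0,0.5]]]' 30; python3 -m handwheel '[[[0,0,-1,0,0,0,0.5],[-0.5,0.3,-1,0,0,0,0.5],[-0.6,1,-0.8,0,0,0,0.5],[-0.6,1,0,0,0,0,0.5],[-0.6,1,0,0,0,0,0.5],[-0.6,1,0,0,0,0,0.5],[-0.6,1,0,0,0,0,0.5],[-0.6,1,0,0,0,0,0.5]]]'; python3 -c "
from h import *
need([.6365,.025,.17],0)
f=snap('top'); save(f['img'],'top3');save(f['img'],'top3c',(190,170,350,290),5)"
```

```text
clock: 5.8
position: [0.4902, 0.4197, 0.1313]
ee_rot: [-3.137, 0.011, 0.622]
force: [0.3, 0.1, 0.1]
gripper_width: 0.044
clock: 6.6
position: [0.5014, 0.2698, 0.2011]
ee_rot: [-3.138, -0.007, 0.626]
force: [0.2, 0.0, -0.8]
gripper_width: 0.0441
clock 6.6 pos [0.5014 0.2698 0.2011] yaw 35.8 F [ 0.2  0.  -0.8] Tz 0.011 w 0.0441 q6 1.31
units shift(now frame) [-1.7  13.88  1.5 ] turn [-0.04 -0.04  4.17]
```

View pics/top3c.png

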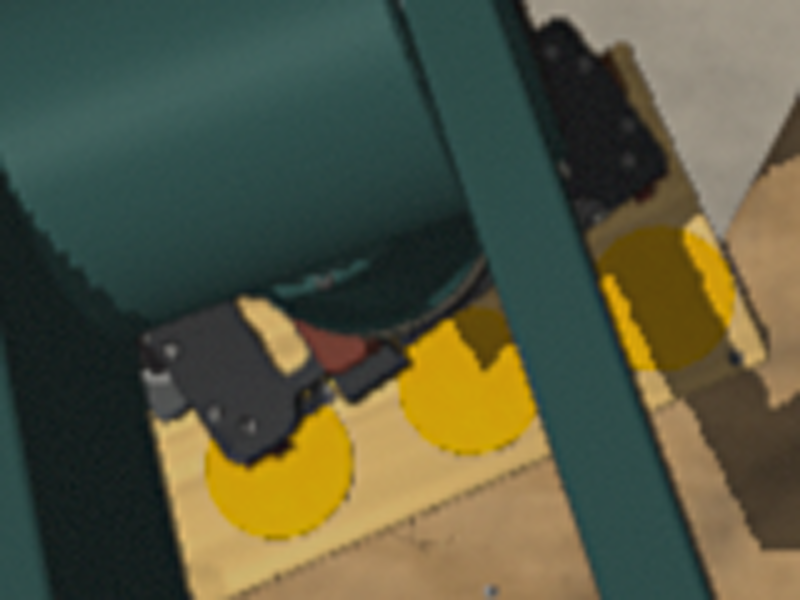

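The arm hides the knob (at about crop 170,320). I'll move on towards the marker and look from there.

```bash
python3 -m handwheel '[[[0,1,0,0,0,0.5,0.5],[0,1,0,0,0,0.5,0.5],[0,1,0,0,0,0.5,0.5],[0.1,1,0,0,0,0.5,0.5],[0.2,1,0,0,0,0.5,0.5],[0.3,1,0,0,0,0.5,0.5],[0.3,1,0,0,0,0.5,0.5],[0.4,1,0,0,0,0.5,0.5]]]'; python3 -c "
from h import *
need([.6365,.025,.19],0)
f=snap('top'); save(f['img'],'top4',(190,150,350,270),5)
f=snap('side'); save(f['img'],'side4',(215,145,340,240),6)"
```

```text
clock: 7.45
position: [0.584, 0.1204, 0.2076]
ee_rot: [-3.134, -0.009, 0.001]
force: [0.1, -0.4, -0.5]
gripper_width: 0.044
clock 7.45 pos [0.584  0.1204 0.2076] yaw 0.1 F [ 0.1 -0.4 -0.5] Tz -0.018 w 0.044 q6 1.65
units shift(now frame) [2.61 4.78 0.87] turn [-0.05 -0.06  0.01]
```

View pics/top4.png

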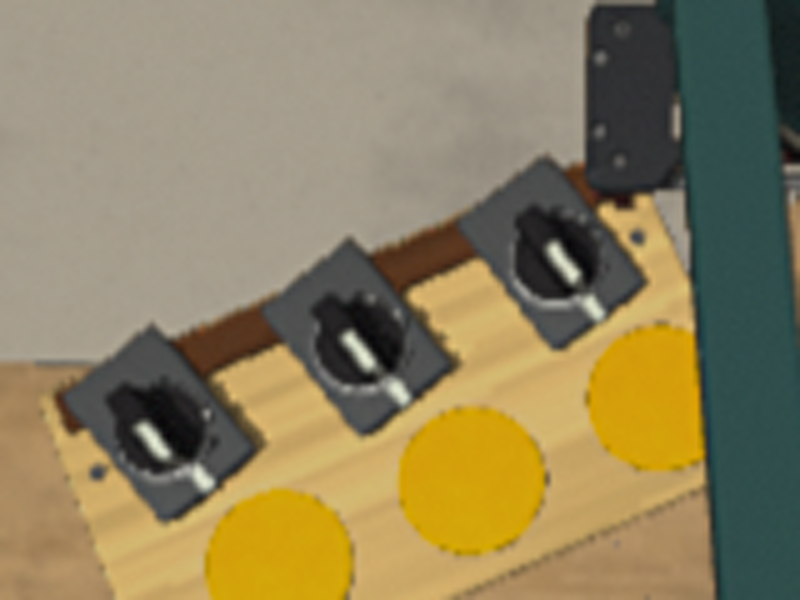

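View pics/side4.png

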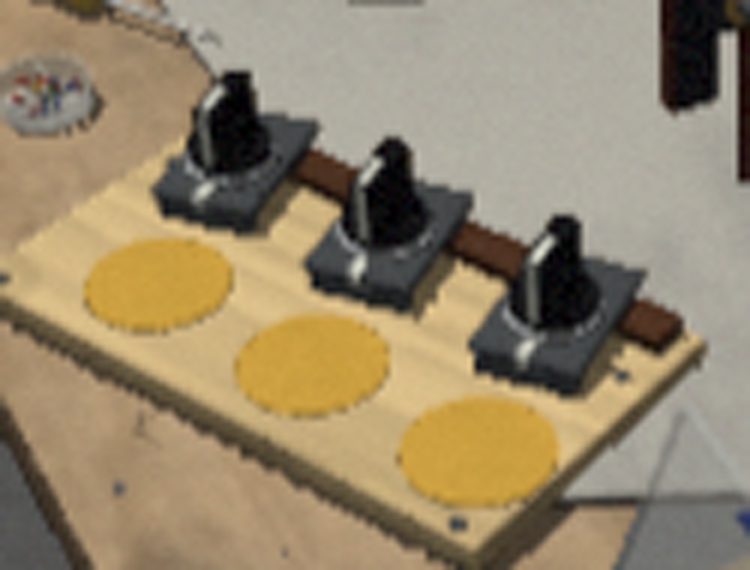

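In both views the left knob's white line, at top crop (150,440), now runs into the plate line at (203,480), the same as on the other two. I'll check the angle numerically while moving on.

```bash
python3 -c "
from h import *
f=load('top')
for c in [(.491,.420),(.532,.331),(.572,.241)]:
    pts=np.array([px(f,u,v) for v in range(180,260) for u in range(200,325) if f['z_map'][v,u]>0])
    t=pts[(pts[:,2]>.072)&(pts[:,2]<.10)&(np.hypot(pts[:,0]-c[0],pts[:,1]-c[1])<.035)][:,:2]
    r=cv2.minAreaRect((t*1000).astype(np.float32)); vt=np.linalg.svd(t-t.mean(0))[2]; print(len(t),r,np.degrees(np.arctan2(vt[0,1],vt[0,0]))%180)
"
python3 -m handwheel '[[[0.4,0.7,0,0,0,0,0.5],[0.4,0.7,0,0,0,0,0.5],[0.4,0.7,0,0,0,0,0.5],[0.4,0.7,0,0,0,0,0.5],[0.4,0.7,0,0,0,0,0.5],[0.4,0.7,0,-0.02,-0.02,0,0.5],[0.2,0.3,0,-0.03,-0.03,0,0.5],[0,0,0,0,0,0,0.5]]]'; python3 -c "
from h import *
need([.6365,.025,.15],0)
f=snap('side'); save(f['img'],'side5',(280,130,440,270),5)"
```

```text
129 ((491.27667236328125, 420.04583740234375), (42.639076232910156, 13.921065330505371), 41.22520065307617) 41.335614727010494
118 ((532.0111083984375, 329.0548400878906), (41.84392547607422, 13.818593978881836), 39.28832244873047) 40.383050863663726
115 ((573.290283203125, 238.32672119140625), (41.66633987426758, 13.827715873718262), 38.23503875732422) 38.599289735440664
clock: 8.35
position: [0.642, 0.0222, 0.2083]
ee_rot: [3.14, -0.003, 0.005]
force: [-0.4, 0.0, 0.2]
gripper_width: 0.0438
clock 8.35 pos [0.642  0.0222 0.2083] yaw 0.3 F [-0.4  0.   0.2] Tz 0.026 w 0.0438 q6 1.49
units shift(now frame) [-0.28 -0.15  2.92] turn [ 0.01 -0.02  0.03]
```

View pics/side5.png

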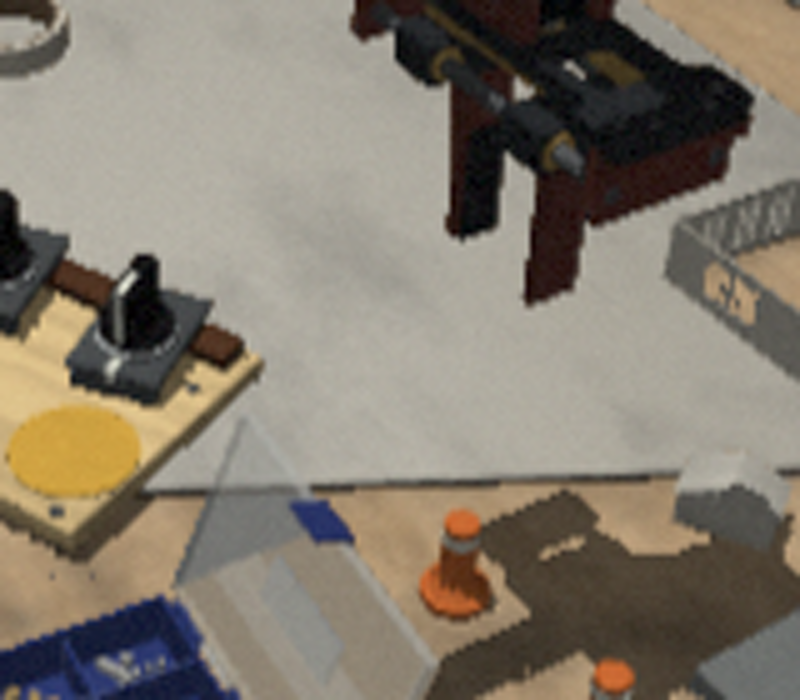

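The gripper is above the left marker at side crop (462,560), and the route down is clear of the lid. All three knob angles agree with their own clamp's axis to about 1°, so the loose one is home. Descending.

```bash
python3 -m handwheel '[[[-0.2,-0.1,0.6,0,0,0,0.5],[-0.1,-0.1,1,0,0,0,0.5],[0,0,1,0,0,0,0.5],[0,0,1,0,0,0,0.5],[0,0,1,0,0,0,0.5],[0,0,1,0,0,0,0.5],[0,0,0.8,0,0,0,0.5],[0,0,0,0,0,0,0.5]]]' ; python3 -c "
from h import *
need([.6365,.025,.019],0)
f=snap('side'); save(f['img'],'side6',(310,160,450,290),5)
f=snap('top'); save(f['img'],'top6',(340,130,460,220),5)"
```

```text
clock: 9.2
position: [0.6279, 0.0338, 0.0713]
ee_rot: [-3.14, 0.003, 0.011]
force: [-0.9, 0.9, 0.2]
gripper_width: 0.0437
clock 9.2 pos [0.6279 0.0338 0.0713] yaw 0.6 F [-0.9  0.9  0.2] Tz -0.011 w 0.0437 q6 1.5
units shift(now frame) [0.43 0.45 2.61] turn [-0.01  0.02  0.07]
```

View pics/side6.png

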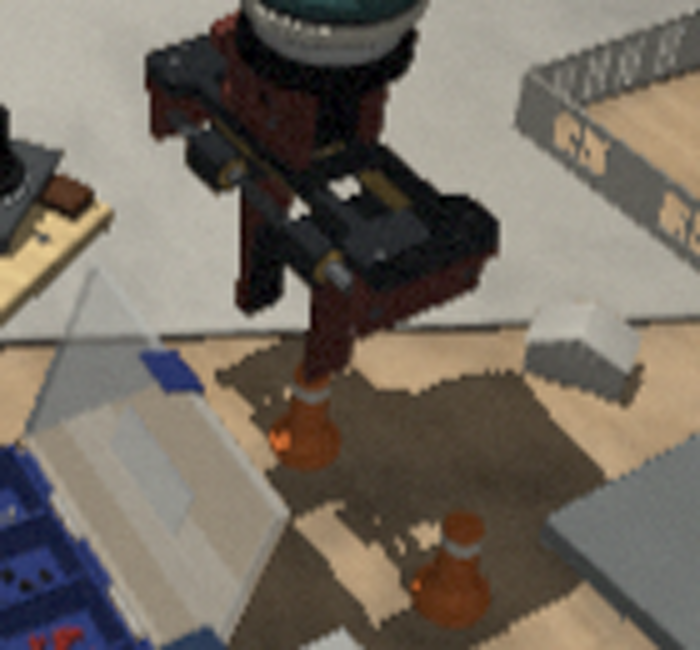

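The gripper drifted 9 mm in x and y, so I'll correct that at this height before going down.

```bash
python3 -m handwheel '[[[0.4,0.4,0,0,0,0,0.5],[0.05,0.05,0,0,0,0,0.5],[0,0,0,0,0,0,0.5],[0,0,0,0,0,0,0.5],[0,0,0,0,0,0,0.5],[0,0,0,0,0,0,0.5],[0,0,0,0,0,0,0.5],[0,0,0,0,0,0,0.5]]]' ; python3 -c "
from h import *
need([.6365,.025,.019],0)"
```

```text
clock: 10.1
position: [0.6426, 0.0239, 0.078]
ee_rot: [-3.141, -0.008, 0.011]
force: [-1.1, -0.0, -0.1]
gripper_width: 0.044
clock 10.1 pos [0.6426 0.0239 0.078 ] yaw 0.6 F [-1.1 -0.  -0.1] Tz 0.008 w 0.044 q6 1.49
units shift(now frame) [-0.33 -0.06  2.95] turn [-0.01 -0.05  0.07]
```

```bash
python3 -m handwheel '[[[-0.2,0,0.3,0,0,0,0.5],[-0.05,0,0.4,0,0,0,0.5],[0,0,0.4,0,0,0,0.5],[0,0,0.4,0,0,0,0.5],[0,0,0.4,0,0,0,0.5],[0,0,0.3,0,0,0,0.5],[0,0,0.1,0,0,0,0.5],[0,0,0,0,0,0,0.5]]]' ; python3 -c "
from h import *
need([.6365,.025,.019],0)
f=snap('side'); save(f['img'],'side7',(310,160,450,290),5)"
```

```text
clock: 10.9
position: [0.6361, 0.0241, 0.0261]
ee_rot: [-3.141, -0.005, 0.011]
force: [-0.2, 0.5, -0.3]
gripper_width: 0.0439
clock 10.9 pos [0.6361 0.0241 0.0261] yaw 0.6 F [-0.2  0.5 -0.3] Tz 0.017 w 0.0439 q6 1.49
units shift(now frame) [ 0.02 -0.04  0.36] turn [-0.01 -0.03  0.08]
```

View pics/side7.png

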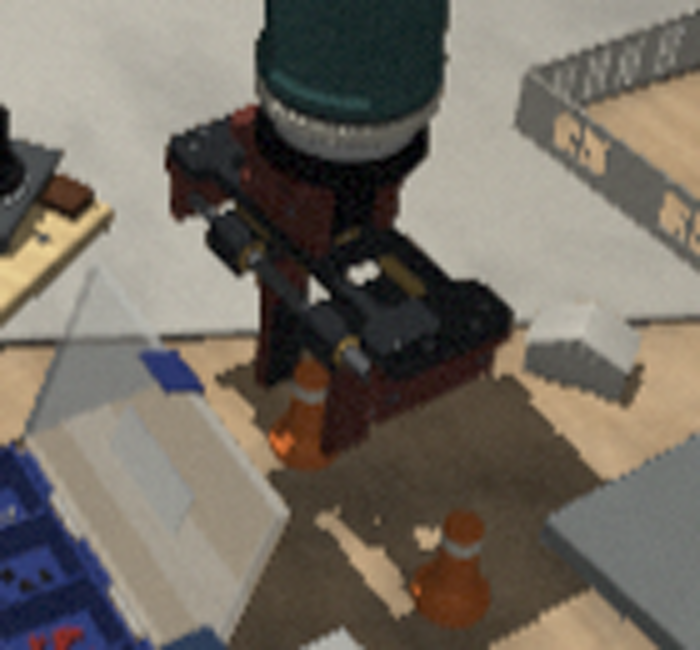

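The stem at crop (310,390) is between the fingers. Going 6 mm lower and then closing.

```bash
python3 -m handwheel '[[[0,0,0.25,0,0,0,0.5],[0,0,0.1,0,0,0,0.5],[0,0,0,0,0,0,0.35],[0,0,0,0,0,0,0.25],[0,0,0,0,0,0,0.1],[0,0,0,0,0,0,0],[0,0,0,0,0,0,0],[0,0,0,0,0,0,0]]]' 20; python3 -c "
from h import *
need([.6365,.025,.019],0)"
```

```text
clock: 11.75
position: [0.6374, 0.0241, 0.0201]
ee_rot: [-3.141, -0.008, 0.011]
force: [0.5, -0.2, 0.1]
gripper_width: 0.0174
clock 11.75 pos [0.6374 0.0241 0.0201] yaw 0.7 F [ 0.5 -0.2  0.1] Tz -0.027 w 0.0174 q6 1.49
units shift(now frame) [-0.05 -0.05  0.06] turn [-0.01 -0.05  0.08]
```

```bash
python3 -m handwheel '[[[0,0,-0.3,0,0,0,0],[0,0,-0.7,0,0,0,0],[0,0,-1,0,0,0,0],[0,0,-1,0,0,0,0],[0,0,-1,0,0,0,0],[0,0,-1,0,0,0,0],[0,0,-1,0,0,0,0],[0,0,-1,0,0,0,0]]]' 20; python3 -c "
from h import *
perrow([.4303,.3688,.18],40,20)
f=snap('side'); save(f['img'],'side8',(280,100,440,240),5)"
```

```text
clock: 12.55
position: [0.6345, 0.024, 0.1695]
ee_rot: [-3.141, -0.005, 0.011]
force: [0.6, 0.4, -1.1]
gripper_width: 0.0177
clock 12.55 pos [0.6345 0.024  0.1695] yaw 0.6 F [ 0.6  0.4 -1.1] Tz -0.03 w 0.0177 q6 1.49
units shift(now frame) [-10.01 -17.35  -0.56] turn [ 0.01 -0.04 -4.58]
[-0.5  -0.87 -0.03] [ 0.   -0.   -0.23]
[-0.47 -0.88 -0.03] [ 0.   -0.   -0.23]
[-0.44 -0.9  -0.03] [ 0.   -0.   -0.23]
[-0.41 -0.91 -0.03] [ 0.   -0.   -0.23]
[-0.38 -0.93 -0.03] [ 0.   -0.   -0.23]
[-0.34 -0.94 -0.03] [ 0.   -0.   -0.23]
[-0.31 -0.95 -0.03] [ 0.   -0.   -0.23]
[-0.28 -0.96 -0.03] [ 0.   -0.   -0.23]
[-0.25 -0.97 -0.03] [ 0.   -0.   -0.23]
[-0.21 -0.98 -0.03] [ 0.   -0.   -0.23]
[-0.18 -0.99 -0.03] [ 0.   -0.   -0.23]
[-0.15 -0.99 -0.03] [ 0.   -0.   -0.23]
[-0.11 -1.   -0.03] [ 0.   -0.   -0.23]
[-0.08 -1.   -0.03] [ 0.   -0.   -0.23]
[-0.04 -1.   -0.03] [ 0.   -0.   -0.23]
[-0.01 -1.   -0.03] [ 0.   -0.   -0.23]
[ 0.03 -1.   -0.03] [ 0.   -0.   -0.23]
[ 0.06 -1.   -0.03] [ 0.   -0.   -0.23]
[ 0.09 -1.   -0.03] [ 0.   -0.   -0.23]
[ 0.13 -0.99 -0.03] [ 0.   -0.   -0.23]
```

View pics/side8.png

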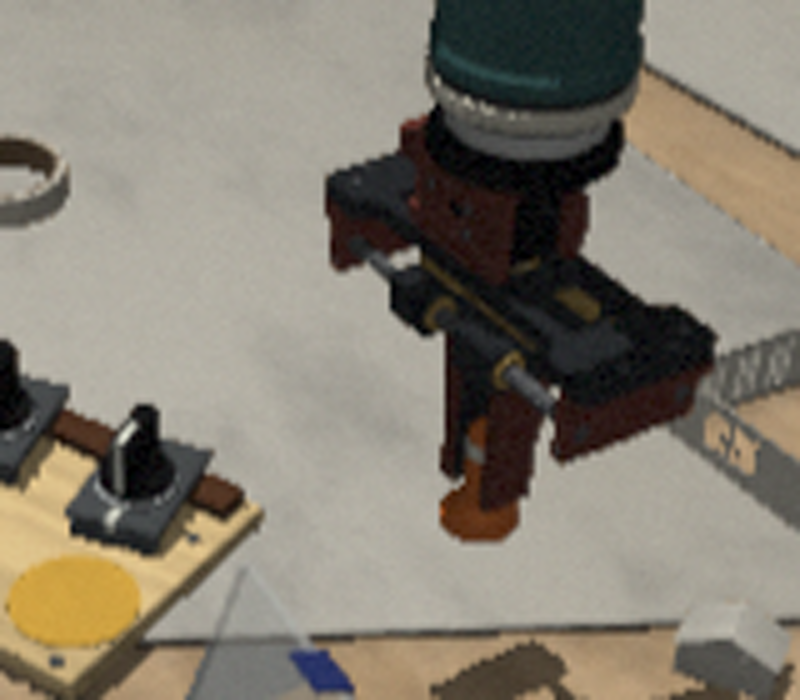

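The marker is held upright between the fingers at crop (480,490). Carrying it to the loose clamp's disc.

```bash
python3 -m handwheel '[[[-0.5,-0.87,-0.1,0,0,-0.23,0],[-0.5,-0.87,-0.1,0,0,-0.23,0],[-0.45,-0.9,-0.1,0,0,-0.23,0],[-0.4,-0.9,0,0,0,-0.23,0],[-0.4,-0.93,0,0,0,-0.23,0],[-0.35,-0.94,0,0,0,-0.23,0],[-0.3,-0.95,0,0,0,-0.23,0],[-0.3,-0.96,0,0,0,-0.23,0]]]' 20; python3 -c "
from h import *
perrow([.4303,.3688,.16],40,12)"
```

```text
clock: 13.4
position: [0.54, 0.1718, 0.1767]
ee_rot: [3.141, -0.005, 0.312]
force: [0.2, 0.2, 0.5]
gripper_width: 0.0177
clock 13.4 pos [0.54   0.1718 0.1767] yaw 17.9 F [0.2 0.2 0.5] Tz -0.025 w 0.0177 q6 1.45
units shift(now frame) [ -2.2  -11.06   0.81] turn [ 0.01 -0.03 -2.58]
[-0.18 -0.92  0.07] [ 0.   -0.   -0.21]
[-0.15 -0.93  0.07] [ 0.   -0.   -0.21]
[-0.12 -0.93  0.07] [ 0.   -0.   -0.21]
[-0.09 -0.93  0.07] [ 0.   -0.   -0.21]
[-0.06 -0.94  0.07] [ 0.   -0.   -0.21]
[-0.03 -0.94  0.07] [ 0.   -0.   -0.21]
[-0.   -0.94  0.07] [ 0.   -0.   -0.21]
[ 0.03 -0.94  0.07] [ 0.   -0.   -0.21]
[ 0.06 -0.94  0.07] [ 0.   -0.   -0.21]
[ 0.09 -0.94  0.07] [ 0.   -0.   -0.21]
[ 0.12 -0.93  0.07] [ 0.   -0.   -0.21]
[ 0.15 -0.93  0.07] [ 0.   -0.   -0.21]
```

```bash
python3 -m handwheel '[[[-0.2,-0.95,0.05,0,0,-0.25,0],[-0.15,-0.95,0.05,0,0,-0.25,0],[-0.1,-0.95,0.05,0,0,-0.25,0],[-0.1,-0.95,0,0,0,-0.25,0],[-0.05,-0.95,0,0,0,-0.25,0],[0,-0.95,0,0,0,-0.25,0],[0,-0.95,0,0,0,-0.25,0],[0,-0.95,0,0,0,-0.25,0]]]' 20; python3 -c "
from h import *
perrow([.4303,.3688,.10],40,8)"
```

```text
clock: 14.2
position: [0.4387, 0.3151, 0.1666]
ee_rot: [-3.136, 0.013, 0.648]
force: [-0.3, -0.1, -0.2]
gripper_width: 0.0174
clock 14.2 pos [0.4387 0.3151 0.1666] yaw 37.1 F [-0.3 -0.1 -0.2] Tz 0.053 w 0.0174 q6 1.41
units shift(now frame) [ 1.33 -2.38  3.33] turn [-0.04  0.09 -0.33]
[ 0.17 -0.3   0.42] [-0.    0.01 -0.04]
[ 0.17 -0.3   0.42] [-0.    0.01 -0.04]
[ 0.17 -0.3   0.42] [-0.    0.01 -0.04]
[ 0.17 -0.29  0.42] [-0.    0.01 -0.04]
[ 0.17 -0.29  0.42] [-0.    0.01 -0.04]
[ 0.17 -0.29  0.42] [-0.    0.01 -0.04]
[ 0.17 -0.29  0.42] [-0.    0.01 -0.04]
[ 0.17 -0.29  0.42] [-0.    0.01 -0.04]
```

```bash
python3 -m handwheel '[[[0.15,-0.3,0.2,0,0.02,-0.05,0],[0.2,-0.4,0.2,0,0.02,-0.05,0],[0.2,-0.4,0.3,0,0.02,-0.05,0],[0.2,-0.4,0.4,0,0,-0.05,0],[0.2,-0.4,0.4,0,0,-0.05,0],[0.2,-0.2,0.4,0,0,-0.05,0],[0.1,-0.1,0.3,0,0,0,0],[0,0,0,0,0,0,0]]]' 20; python3 -m handwheel '[[[0,0,0,0,0,0,0],[0,0,0,0,0,0,0],[0,0,0,0,0,0,0],[0,0,0,0,0,0,0],[0,0,0,0,0,0,0],[0,0,0,0,0,0,0],[0,0,0,0,0,0,0],[0,0,0,0,0,0,0]]]' 20; python3 -c "
from h import *
need([.4303,.3688,.043],40)
f=snap('side'); save(f['img'],'side9',(205,110,345,225),5)"
```

```text
clock: 15.0
position: [0.4243, 0.3698, 0.1157]
ee_rot: [-3.135, 0.01, 0.703]
force: [-0.2, -0.4, -0.8]
gripper_width: 0.0176
clock: 15.8
position: [0.4257, 0.3691, 0.1169]
ee_rot: [-3.136, 0.008, 0.701]
force: [0.6, 0.1, -1.0]
gripper_width: 0.0177
clock 15.8 pos [0.4257 0.3691 0.1169] yaw 40.1 F [ 0.6  0.1 -1. ] Tz -0.026 w 0.0177 q6 1.46
units shift(now frame) [0.2  0.18 3.69] turn [-0.04  0.05  0.02]
```

View pics/side9.png

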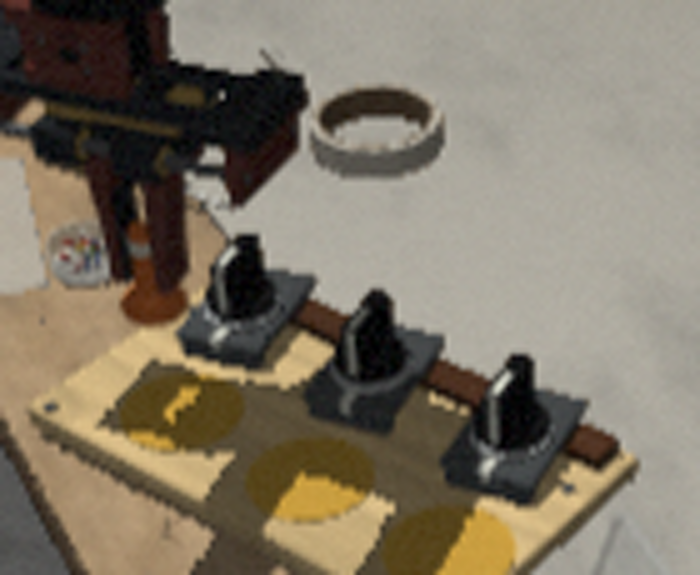

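The marker is upright over the left disc, whose centre is at crop (180,410). Lowering it.

```bash
python3 -m handwheel '[[[0.15,0.15,0.3,-0.03,0.04,0,0],[0.05,0.05,0.4,0,0,0,0],[0,0,0.4,0,0,0,0],[0,0,0.4,0,0,0,0],[0,0,0.4,0,0,0,0],[0,0,0.4,0,0,0,0],[0,0,0.3,0,0,0,0],[0,0,0,0,0,0,0]]]' 20; python3 -c "
from h import *
need([.4303,.3688,.043],40)
f=snap('side'); save(f['img'],'side10',(205,110,345,225),5)"
```

```text
clock: 16.65
position: [0.4308, 0.368, 0.0588]
ee_rot: [-3.14, 0.004, 0.701]
force: [-0.5, -0.5, -0.9]
gripper_width: 0.0175
clock 16.65 pos [0.4308 0.368  0.0588] yaw 40.2 F [-0.5 -0.5 -0.9] Tz 0.007 w 0.0175 q6 1.45
units shift(now frame) [ 0.01 -0.05  0.79] turn [-0.01  0.03  0.02]
```

View pics/side10.png

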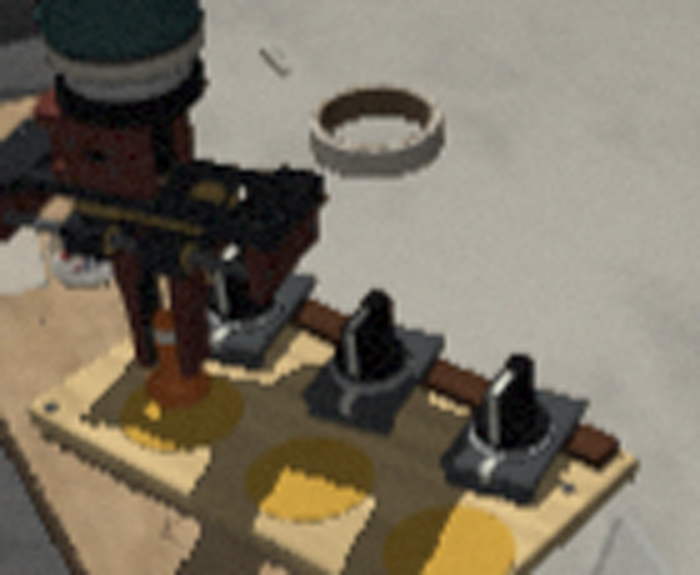

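The foot is about 15 mm above the disc and centred. Going down the rest of the way gently.

```bash
python3 -m handwheel '[[[0,-0.05,0.2,0,0,0,0],[0,0,0.2,0,0,0,0],[0,0,0.15,0,0,0,0],[0,0,0.1,0,0,0,0],[0,0,0.05,0,0,0,0],[0,0,0.05,0,0,0,0],[0,0,0,0,0,0,0],[0,0,0,0,0,0,0]]]' 20; python3 -c "
from h import *
need([.4303,.3688,.043],40)
f=snap('side'); save(f['img'],'side11',(215,150,295,210),8)"
```

```text
clock: 17.5
position: [0.4312, 0.3697, 0.0441]
ee_rot: [-3.141, 0.001, 0.701]
force: [0.3, 0.8, -0.5]
gripper_width: 0.0176
clock 17.5 pos [0.4312 0.3697 0.0441] yaw 40.2 F [ 0.3  0.8 -0.5] Tz 0.012 w 0.0176 q6 1.46
units shift(now frame) [-0.06  0.    0.05] turn [-0.01  0.01  0.02]
```

View pics/side11.png

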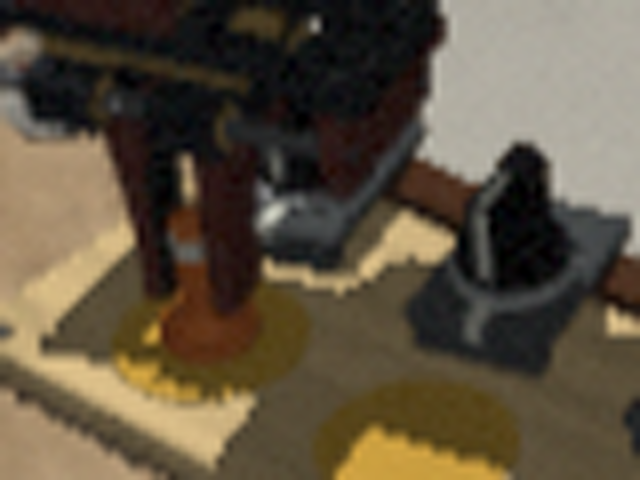

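The foot at crop (210,335) is inside the disc outline and about 1 mm up. Nudging down until it touches.

```bash
python3 -m handwheel '[[[0,0,0.07,0,0,0,0],[0,0,0.07,0,0,0,0],[0,0,0.07,0,0,0,0],[0,0,0.05,0,0,0,0],[0,0,0,0,0,0,0],[0,0,0,0,0,0,0],[0,0,0,0,0,0,0],[0,0,0,0,0,0,0]]]' 20; python3 -c "
from h import *
need([.4303,.3688,.043],40)"
```

```text
clock: 18.35
position: [0.4316, 0.3699, 0.0431]
ee_rot: [-3.141, -0.001, 0.701]
force: [0.3, -0.2, -0.1]
gripper_width: 0.0173
clock 18.35 pos [0.4316 0.3699 0.0431] yaw 40.2 F [ 0.3 -0.2 -0.1] Tz -0.026 w 0.0173 q6 1.46
units shift(now frame) [-0.09  0.    0.  ] turn [-0.   -0.01  0.02]
```

```bash
python3 -m handwheel '[[[0,0,0.1,0,0,0,0],[0,0,0.1,0,0,0,0],[0,0,0.1,0,0,0,0],[0,0,0.1,0,0,0,0],[0,0,0.1,0,0,0,0],[0,0,0.1,0,0,0,0],[0,0,0.1,0,0,0,0],[0,0,0.1,0,0,0,0]]]' 20; python3 -c "
from h import *
need([.4303,.3688,.043],40)"
```

```text
clock: 19.15
position: [0.4318, 0.3702, 0.0424]
ee_rot: [3.141, -0.005, 0.702]
force: [-5.1, -4.1, 22.3]
gripper_width: 0.0173
clock 19.15 pos [0.4318 0.3702 0.0424] yaw 40.2 F [-5.1 -4.1 22.3] Tz -0.041 w 0.0173 q6 1.46
units shift(now frame) [-0.1   0.   -0.03] turn [ 0.   -0.03  0.03]
```

The force reads 22 N, so the marker is seated. I'll ease up slightly, then open partly.

```bash
python3 -m handwheel '[[[0,0,0,0,0,0,0],[0,0,0,0,0,0,0],[0,0,0,0,0,0,0.4],[0,0,0,0,0,0,0.4],[0,0,0,0,0,0,0.4],[0,0,0,0,0,0,0.4],[0,0,0,0,0,0,0.4],[0,0,0,0,0,0,0.4]]]' 5; python3 -c "
from h import *
need([.4303,.3688,.043],40)
f=snap('side'); save(f['img'],'side12',(215,150,295,210),8)"
```

```text
clock: 19.95
position: [0.4318, 0.3702, 0.0418]
ee_rot: [3.141, -0.004, 0.702]
force: [-0.2, 0.3, -0.9]
gripper_width: 0.0351
clock 19.95 pos [0.4318 0.3702 0.0418] yaw 40.2 F [-0.2  0.3 -0.9] Tz -0.063 w 0.0351 q6 1.46
units shift(now frame) [-0.1   0.   -0.06] turn [ 0.   -0.03  0.03]
```

View pics/side12.png

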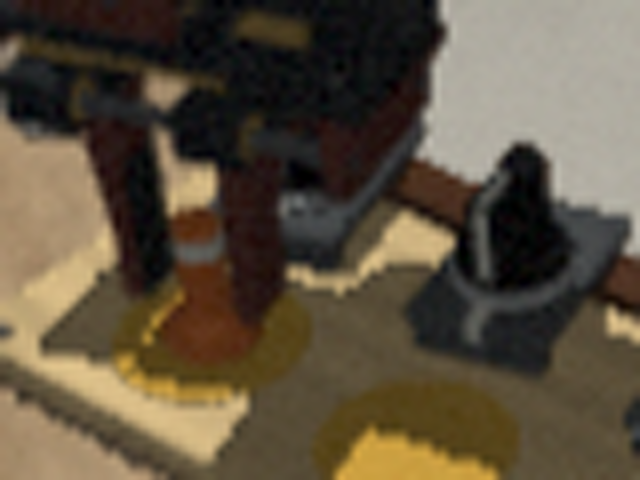

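The marker stands free at crop (205,300), with the fingers clear on both sides. Going straight up and then away.

```bash
python3 -m handwheel '[[[0,0,-0.3,0,0,0,0.4],[0,0,-0.4,0,0,0,0.4],[0,0,-0.5,0,0,0,0.4],[0,0,-0.7,0,0,0,0.4],[0,0,-1,0,0,0,0.4],[0,0,-1,0,0,0,0.4],[0,0,-1,0,0,0,0.4],[0,0,-1,0,0,0,0.4]]]'; python3 -m handwheel '[[[0,0,-1,0,0,0,0.4],[0,0,-1,0,0,0,0.4],[0,-1,-0.5,0,0,0,0.4],[0,-1,0,0,0,0,0.4],[0,-1,0,0,0,0,0.4],[0,-1,0,0,0,0,0.4],[0,-1,0,0,0,0,0.4],[0,-1,0,0,0,0,0.4]]]';python3 -m handwheel '[[[0,-1,0,0,0,0,0.4],[0,-1,0,0,0,0,0.4],[0,-1,0,0,0,0,0.4],[0,-0.5,0,0,0,0,0.4],[0,0,0,0,0,0,0.4],[0,0,0,0,0,0,0.4],[0,0,0,0,0,0,0.4],[0,0,0,0,0,0,0.4]]]'; python3 -c "
from h import *
print(observe()['qd'])
f=snap('top'); save(f['img'],'top13',(190,160,350,280),5)
g=snap('side'); save(g['img'],'side13',(215,145,340,240),6)"
```

```text
clock: 20.8
position: [0.43, 0.369, 0.167]
ee_rot: [3.141, -0.002, 0.702]
force: [-0.7, 0.4, 0.2]
gripper_width: 0.0349
clock: 21.6
position: [0.3538, 0.4635, 0.2333]
ee_rot: [3.14, -0.02, 0.698]
force: [-0.0, 0.8, -0.0]
gripper_width: 0.0355
clock: 22.4
position: [0.3063, 0.5191, 0.2395]
ee_rot: [3.14, -0.026, 0.7]
force: [-0.3, -0.8, 0.5]
gripper_width: 0.0349
[-0.01233441 -0.00248397  0.00303482 -0.00427156  0.0023075  -0.00445278]
```

View pics/top13.png

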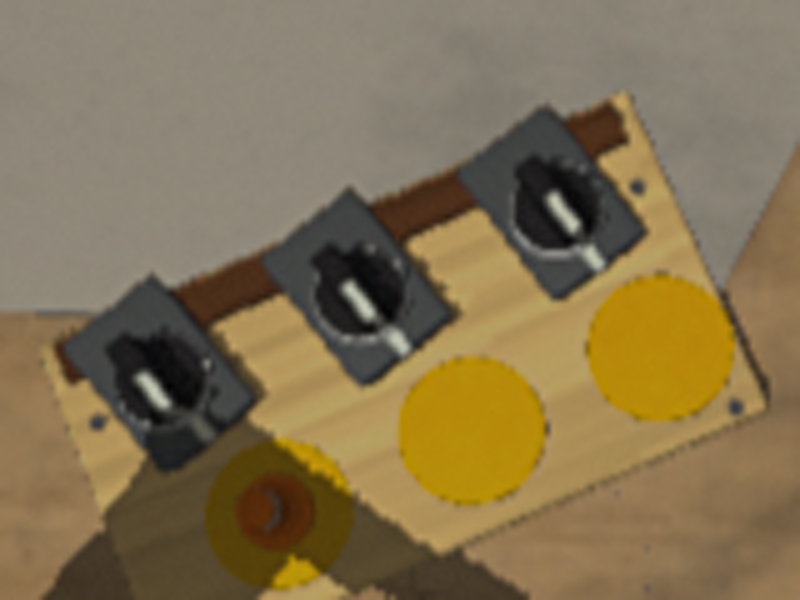

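View pics/side13.png

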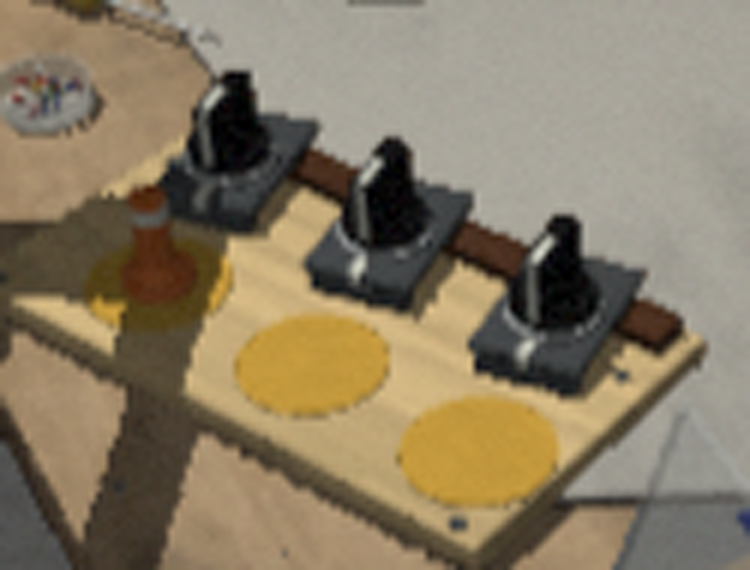

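The marker stands upright near the middle of the left disc, with its foot at top crop (277,512) and the disc centre at (279,514). The left knob's line (150,390) meets the plate line (203,428). The other knobs haven't moved and the robot is clear, so I'm handing in.

```bash
python3 -c "
from h import *
print(close_job())"
```

```text
the job is handed in; nothing more can be done
None
```

The job is done and handed in at about 22.5 s of the 45 s allowed. No verdict was reported.

- **Knob:** The loose knob was the one on the robot's left. I turned it clockwise about 50° until it stopped against 0.88 N m. In both views its white line then met the plate's line. Its measured bar angle was 41.3° against about 40° for its clamp's axis; the two untouched knobs show a similar offset of about 1°.
- **Marker:** I then picked up the leftmost orange marker and stood it upright on that clamp's yellow disc. It was pressed down with about 22 N before release. The last pictures show it upright, within about 1 mm of the disc's centre, with the gripper well clear.
- **Tight knobs:** I did not touch these, and they look the same in the first and last pictures.
- **Discrepancies:**
  - At the stop the gripper went about 4–5° past the knob's home angle, because the pads twisted slightly on the bar.
  - The gripper drifted about 9 mm on its way down to the marker, and I corrected that before gripping.
  - No checks failed.

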